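# Gauge reading on a leaned panel

### The arm

A 7-joint arm with a two-finger parallel gripper is mounted at the origin on the work surface. World frame = base frame: x ahead of the robot, y to its left, z up, the work surface at z = 0. Lengths are in m, angles in rad, forces in N, time in s.
With the tool pointing down it reaches from about 0.4 to 0.85 m from the base axis. Payload 6.9 kg.
Tool frame: the origin (TCP) lies midway between the tips of the shut fingers; the grasp point (between the pads) lies 19 mm behind it (env.grasp_offset is the distance from the TCP to the grasp point, in m); z points along the fingers, y is the line along which they close (so a half turn about z gives the same grasp; the last joint's range is limited). The gripper opens to 85 mm and grips with 20 to 120 N. Pads are 22 mm wide; open, the fingers measure 114 mm over their backs; the gripper's body (76 mm by 85 mm) begins 54 mm behind the grasp point. The pads swing forward as they close: fully open they stand 13 mm farther back than shut.
Start: joints at [-1.002, 0.507, -0.238, 1.5, 0.126, 1.149, -0.155], TCP at [0.28, 0.559, 0.231] pointing down, gripper open.
Joint ranges: [-3.08, 3.08], [-0.24, 2.05], [-1.43, 1.35], [0, 2.5], [-1.52, 4.66], [0.17, 1.96], [-2.89, 2.89]. Speed limits (rad/s): [2.39, 2.39, 3.14, 3.14, 3.14, 3.14, 3.14].

### API

Orientations are given as a 3x3 rotation matrix whose columns are the frame's x, y, z axes.
In Python, from bench import env, imaging gives the robot as it stands.
- The arm moves only by the shell command python3 -m crank 'ROWS'. ROWS is JSON, a list that holds one entry, the list of rows, each a list of 7 numbers: the opening, from -1 (shut) to 1 (fully open), so that 0 is half open, then the shift along the tool's x, y, z in units of 10 cm (1.0 is 10 cm), then the turn, a rotation vector about the tool's x, y, z in units of 60 degrees (1.0 is 60 degrees). A call has exactly 10 rows; each row shifts and turns the commanded pose from where the row before left it, along the tool's axes as they then stand; what a row does not reach is not made up. A row lasts 1/12 s, in which the tool goes at most 41.7 mm and 7.16 degrees, less where a joint would pass 70% of its speed; a pose out of reach is approached as far as the arm can. A call with a number of a shift or a turn outside -1 to 1 is refused whole. A call with a gripper value outside its range is refused whole. The fingers move at their own pace and stop on an object; the grip force is fixed at half the most. Time passes only in rows, so rows that do not move let the fingers close, or fill a call up. It gives the time, the measured TCP pose, the force, the opening and the grip force at its end, in the units of the state.
- env.sense(): the state, without advancing time (a new reading comes with each control period).
- imaging.read_camera(name): name is "scene" or "side" or "wrist"; returns a dict with "pixels" (420x560x3 uint8, red, green, blue), "fx", "fy", "cx", "cy" (pixels), "view" (4x4, takes a point from world to camera coordinates); the wrist camera has in their place "mount" (4x4, takes a point from camera to tool coordinates, whose origin is the TCP and whose axes are the flange's). Camera axes: x right, y down, z forward; pixel columns grow to the right and rows downward; lengths in m; the calibration is good to about 2 mm. The wrist camera is an equidistant fisheye: a pixel r from the principal point sees the ray r / f radians off the axis. A picture is of the moment at which its call begins: read the wrist's pose just before it. There is no depth.
- env.finish_job(): hands the job in; it is judged then, once.
The state is a dict: "t": time; "joint_pos": joint angles; "qd": joint speeds; "joint_efforts": joint torques, N m; "eef_pos": TCP position; "ee_rot": TCP orientation; "force": force on the tool from outside, world axes, zero at the start; "wrist_torque": the same for the moment, N m; "finger_gap": opening from 0.0 (shut) to 1.0 (fully open); "grip_force": force on a finger pad.
Only numpy, scipy, OpenCV 4.12 (cv2) and the standard library are available. Lean on these libraries where they do the work, as an engineer would, in place of code of your own. Each camera call takes 0.05 s, during which the arm holds its last target. There are 200 camera calls.

### The job

Lean the coated panel on the tilted rest, ringed face up and ring towards the top, with its lower edge inside the lip and its back on the bar, and let go of it. Then take the pen gauge out of its stand and set its spring tip inside the ring, square to the panel's face, pressing lightly so that the tip is pushed in only part of its travel. The program finishes while holding the gauge there, still on the spot; touch the panel with nothing but the tip at the end and leave the other things where they are.

Things in the scene. Friction and masses are not known exactly. Their poses are not given: they have to be found in the camera images.
- panel: White coated metal panel, 120 (x) x 56 (y) x 8 (z) mm, about 145 g, lying on the pad, ringed face up. Origin: centre of its underside; z out of the ringed face; +x towards the end nearer the ring (the end to go up), which at the start points towards the robot, give or take 30 degrees. It overhangs the pad by 10 mm along both long sides and at both ends.
- panel_spot (a point): Centre of the dark ring (inner radius 8 mm) on the panel's upper face: 20 mm from the panel's middle towards its +x end, on the centre line (panel frame 20, 0, 8 mm).
- panel_foot (a point): Middle of the panel's lower edge-to-be on its underside (panel frame -60, 0, 0 mm).
- pad: Fixed black block 100 x 36 x 25 mm high, on the breadboard, carrying the panel at the start; both have the same yaw.
- rest: Fixed tilted rest of aluminium and steel on the breadboard. Origin on its underside; z up; y along its lip; the lip is on its -x side, the side away from the robot, give or take 25 degrees. Base plate x = -53 to 57 mm, 70 mm wide (y), 10 mm thick. A panel with its foot against the lip and its back on the bar leans 35 degrees from level: its origin is then at x = 9, z = 44 mm in this frame.
- rest_lip (a point): Middle of the inner face of the lip, where it meets the base plate's top (rest frame -45, 0, 10 mm). The lip is 8 mm thick, 70 mm long and stands 10 mm above the base plate. With a panel in place its panel_foot is about 5 mm from this point, towards the bar.
- rest_bar (a point): Middle of the axis of the level bar at the back of the rest (rest frame 40, 0, 60 mm). The bar is round, 10 mm thick, 54 mm long along the rest's y, on two posts.
- gauge: Grey pen gauge, 120 g, upright, nose down in its stand. Origin: centre of the underside of its round collar (36 mm across, 8 mm thick), which sits on the stand's top; z up the pen, away from the tip. Above the collar a square body, 24 x 24 mm, sides along x and y, from z = 8 to 88 mm; below it a nose 16 mm across, 35 mm long, then the round-ended spring tip, 6 mm across, down to z = -47 mm.
- gauge_tip (a point): The very end of the gauge's spring tip (gauge frame 0, 0, -47 mm when not pressed in).
- plunger (a joint): How far the spring tip is pushed into the nose, in m: 0 fully out, 0.010 fully in (hard stop). The spring needs about 0.7 N to start and 4.2 N when fully in.
- stand: Fixed grey block 64 x 64 x 56 mm high, on the breadboard, with an upright 23 mm square hole through its middle in which the gauge stands. Origin: centre of its underside.
- post: Bystander: optical post, 116 mm high, foot 40 mm across, loose. Origin: centre of its underside.
- jar: Bystander: small jar, 44 mm across, 55 mm high. Origin: centre of its underside.
- spare_plate: Bystander: small square white plate without a ring, 50 x 50 x 6 mm, lying flat. Origin: centre of its underside.
- hex_key: Bystander: hex key, 70 x 22 mm, 6 mm thick, lying flat. Origin: on its long leg's middle, at the underside.
- tip_rack: Bystander: blue rack, 80 x 120 x 45 mm, at the robot's left. Origin: centre of its underside.
- glove_box: Bystander: red carton, 100 x 130 x 60 mm, at the robot's right. Origin: centre of its underside.
- breadboard: Fixed black board of 450 x 800 mm, whose top, 12 mm above the table, carries the rest, pad, stand and the small bystanders. Origin: centre of its underside.
Not all that is in view belongs to the job. Leave any blue look-alike of the gauge alone. Of the things that look like the panel, the smaller one is meant.

How it is judged:
On the way, in this order (a step that is already met when the one before it is completed fails the run):
1. the panel leans on the rest, foot inside the lip and back on the bar, ring up, and is let go (x of panel_foot in the frame of rest between -0.049 and -0.025 m and z of panel_foot in the frame of rest between 0.004 and 0.017 m and y of panel_foot in the frame of rest between -0.025 and 0.025 m and z of panel_spot in the frame of rest above 0.045 m and angle between the y axis of panel and the y axis of rest, either way round below 0.25 rad and angle between panel's own z axis and vertical between 0.5 and 0.85 rad and contact force between panel and rest above 0.3 N and contact force between the fingers and panel below 0.05 N), for 0.3 s.
2. then the gauge is lifted out of its stand, held in the fingers (contact force between the fingers and gauge above 2 N and contact force between gauge and stand below 0.05 N and distance of gauge from where it was at the start of the episode above 0.04 m), for 0.1 s.
At the end, for the whole second after the job is handed in: Panel at 29 to 49 deg on the rest, ring up, foot inside the lip, within 25 mm of the middle and 14 deg of the rest, free of fingers. Gauge in the fingers, tip within 8 mm of the ring's centre, axis within 10 deg of square, tip pushed in 1 to 9.5 mm, force 0.4 to 6 N, for a second (all of step 1 and contact force between the fingers and gauge above 2 N and contact force between gauge and stand below 0.05 N and distance between gauge_tip and panel_spot below 0.008 m and angle between the z axis of gauge and the z axis of panel, either way round below 0.175 rad and value of joint plunger between 0.001 and 0.0095 m and contact force between gauge and panel between 0.4 and 6 N and contact force between gauge and rest below 0.05 N and contact force between the arm and panel below 0.05 N and linear speed of gauge below 0.03 m/s); the arm keeps its last pose, push and grip.
It fails at once if the gauge is pressed hard on the panel (over 15 N) (contact force between gauge and panel above 15 N).
It fails at once if a bystander is shifted by more than 30 mm (distance of any of post, jar, spare_plate, hex_key, tip_rack, glove_box from where it was at the start of the episode above 0.03 m).
It also fails if it takes over 58 s, if anything falls off the work surface, if the arm or the gripper's body presses on something with over 40 N, if the wrist force passes 120 N, or if a joint passes its speed limit or range.

## Working session

There is one attempt and no reset: what is moved stays moved. The work goes in short steps, Python scripts to look and compute and a shell command to move; the robot and the scene stay as the last step left them, time stands still between calls to the robot, and variables do not carry over. Pictures are saved under pics/ and viewed, at most 10 in all, crops included, and the job is handed in when it is done.

```bash
ls; mkdir -p pics
python3 - <<'E'
from bench import env, imaging
import cv2,numpy as np
s=env.sense();print(s['t'],s['eef_pos'],s['ee_rot'],s['force'],s['finger_gap'],env.grasp_offset)
for n in ['scene','side','wrist']:
    c=imaging.read_camera(n);np.savez('pics/%s0.npz'%n,**c)
    cv2.imwrite('pics/%s0.png'%n,cv2.cvtColor(c['pixels'],cv2.COLOR_RGB2BGR))
    print(n,c['fx'],c['fy'],c['cx'],c['cy'],np.round(c.get('view',c.get('mount')),4).tolist())
E
```

```text
pics
0.0 [0.27940798 0.55850798 0.23043056] [[-8.94408202e-01  4.47250932e-01 -7.56451783e-04]
 [ 4.47251569e-01  8.94406742e-01 -1.61679804e-03]
 [-4.65388578e-05 -1.78440168e-03 -9.99998407e-01]] [-0.20611146 -0.24557632 -0.93716386] 0.9989596599790829 0.0187
scene 388.2543350430439 388.2543350430439 279.8051384563865 205.88807014844244 [[0.8716, 0.4901, -0.011, -0.4006], [0.3365, -0.6145, -0.7136, -0.1098], [-0.3564, 0.6183, -0.7005, 1.3232], [0.0, 0.0, 0.0, 1.0]]
side 468.29083899719836 468.29083899719836 277.9449885958917 216.80685504177018 [[-0.9621, -0.2723, -0.0137, 0.4384], [-0.1621, 0.6118, -0.7742, 0.1421], [0.2192, -0.7427, -0.6328, 1.6169], [0.0, 0.0, 0.0, 1.0]]
wrist 325.19226210127806 325.19226210127806 283.1124952073634 205.96861632534487 [[0.0004, -0.9593, -0.2825, 0.0721], [1.0, 0.0004, -0.0001, 0.0004], [0.0002, -0.2825, 0.9593, -0.143], [0.0, 0.0, 0.0, 1.0]]
```

View pics/scene0.png

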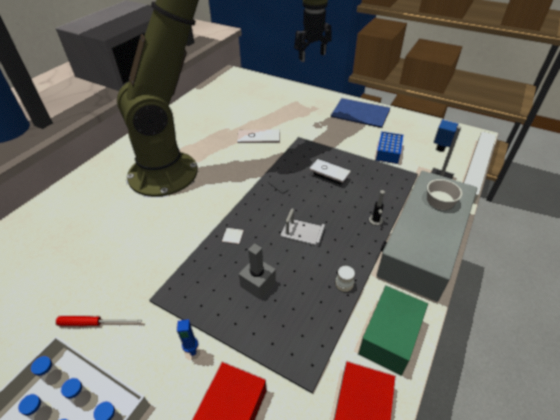

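View pics/side0.png

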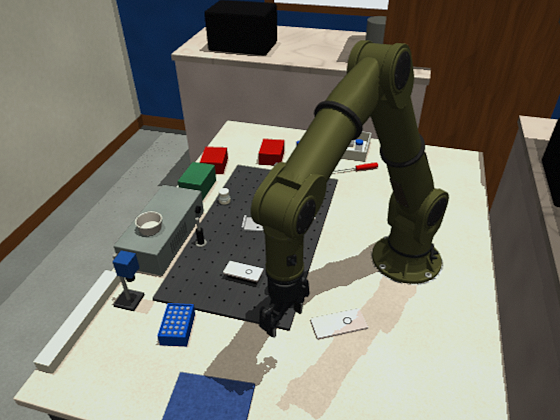

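The scene view shows the board, with the panel at (330,172), the rest at (303,231), and the gauge and stand at (256,265). The larger look-alike panel lies on the table at (258,136). The side view shows the panel at (243,271) and the rest at (252,223), with the gauge hidden behind the arm. I'll enlarge both views.

```bash
cat > h.py <<'E'
import numpy as np, cv2
from bench import env, imaging
def load(n,k=0): return dict(np.load(f'pics/{n}{k}.npz'))
def snap(n,k):
    s=env.sense(); c=imaging.read_camera(n); c['p']=s['eef_pos']; c['R']=s['ee_rot']
    np.savez(f'pics/{n}{k}.npz',**c); return c
def ray(c,u,v):
    x=np.array([(u-c['cx'])/c['fx'],(v-c['cy'])/c['fy']])
    if 'mount' in c:
        r=np.linalg.norm(x); d=np.array([*(np.sin(r)*x/max(r,1e-9)),np.cos(r)])
        T=np.eye(4);T[:3,:3]=c['R'];T[:3,3]=c['p'];T=T@c['mount']
        return T[:3,3],T[:3,:3]@d
    R=c['view'][:3,:3];o=-R.T@c['view'][:3,3]
    return o,R.T@np.array([*x,1.])
def plane(c,u,v,z):
    o,d=ray(c,u,v);return o+d*(z-o[2])/d[2]
def tri(*rs):
    A=0;b=0
    for o,d in rs:
        d=d/np.linalg.norm(d);P=np.eye(3)-np.outer(d,d);A=A+P;b=b+P@o
    return np.linalg.solve(A,b)
def proj(c,p):
    if 'mount' in c:
        T=np.eye(4);T[:3,:3]=c['R'];T[:3,3]=c['p'];q=np.linalg.inv(T@c['mount'])@np.array([*p,1])
        r=np.hypot(q[0],q[1]);a=np.arctan2(r,q[2]);return np.array([c['cx']+c['fx']*a*q[0]/r,c['cy']+c['fy']*a*q[1]/r])
    q=c['view'][:3]@np.array([*p,1]);return np.array([c['fx']*q[0]/q[2]+c['cx'],c['fy']*q[1]/q[2]+c['cy']])
E
python3 - <<'E'
from h import *
a=load('scene')['pixels'];b=load('side')['pixels']
A=cv2.resize(a[150:300,225:365],None,fx=4,fy=4,interpolation=cv2.INTER_CUBIC)
B=cv2.resize(b[205:290,212:274],(438,600),interpolation=cv2.INTER_CUBIC)
cv2.imwrite('pics/cropA.png',A[:,:,::-1]); 
c=load('scene');d=load('side')
for n,u,v,z in [('panel',330,172,.045),('decoy',258,136,.01),('rest',303,231,.03),('stand',257,272,.068),('gaugetop',255,248,.156)]: print(n,plane(c,u,v,z))
print(plane(d,243,271,.045),plane(d,252,223,.03))
# white blobs
for nm,cc,m in (('scene',c,a),('side',d,b)):
    mk=(m.min(2)>150)&((m.max(2).astype(int)-m.min(2))<30)
    n,l,st,ce=cv2.connectedComponentsWithStats(mk.astype(np.uint8))
    for i in range(1,n):
        if 60<st[i,4]<3000: print(nm,st[i],ce[i].round(1))
E
```

```text
panel [0.51652465 0.22944304 0.045     ]
decoy [0.1775741  0.33462019 0.01      ]
rest [ 0.54987674 -0.02701337  0.03      ]
stand [ 0.52669796 -0.23101854  0.068     ]
gaugetop [ 0.52515739 -0.22847964  0.156     ]
[0.50331398 0.24501714 0.045     ] [ 0.55727796 -0.00923586  0.03      ]
scene [ 446  123   52   71 2074] [471.6 154.8]
scene [311 160  39  20 401] [329.9 169.4]
scene [431 191  23  10 147] [441.7 195.7]
scene [282 221  42  22 487] [306.3 232.1]
scene [223 228  20  15 228] [232.3 235.2]
scene [338 266  17  13 167] [345.9 272.1]
scene [   0  379   95   41 1308] [ 50.2 404. ]
side [274   0 115   9 658] [342.6   2.8]
side [183  45  30  13 125] [199.1  51.8]
side [ 203  121  103   92 2818] [247.  148.4]
side [135 211  28  17 152] [148.3 221.1]
side [242 215  21  15 160] [250.5 224.1]
side [223 261  40  20 460] [242.9 270.2]
side [  33  268   84   98 1654] [ 75.  318.3]
side [125 273  39  28 561] [145.1 284.6]
```

View pics/cropA.png

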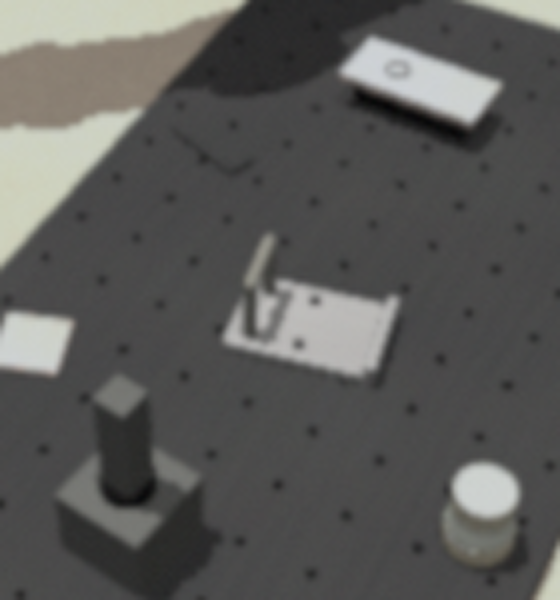

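The crop is clear. It shows the panel's top corners at (365,38), (502,83), (476,126) and (340,73), with the ring at (398,68). The rest's bar runs from (270,235) to (248,285), with its lip at the right. The gauge body top is at (120,397) and the stand top at (130,490). The blue look-alike is not in this crop.

```bash
cat >> h.py <<'E'
from scipy.spatial.transform import Rotation as Ro
from scipy.linalg import fractional_matrix_power as fmp
def go(p,R,n,grip=None,base=None):
    """identical rows (n of them) from the sensed (or given) pose to p,R"""
    s=env.sense(); p0,R0=base if base else (s['eef_pos'],s['ee_rot'])
    T0=np.eye(4);T0[:3,:3]=R0;T0[:3,3]=p0;T=np.eye(4);T[:3,:3]=R;T[:3,3]=p
    M=np.real(fmp(np.linalg.inv(T0)@T,1/n))
    print(n,'rows of',np.round(np.r_[M[:3,3]*10,Ro.from_matrix(M[:3,:3]).as_rotvec()/np.radians(60)],4).tolist())
def down(yaw,tilt=0):
    """tool x at yaw (world), z down; tilt leans tool z towards tool x"""
    x=np.array([np.cos(yaw),np.sin(yaw),0]);z=np.array([0,0,-1.])
    R=np.c_[x,np.cross(z,x),z]
    return R@Ro.from_rotvec([0,tilt,0]).as_matrix()
E
python3 - <<'E'
from h import *
c=load('scene')
P=lambda x,y,z: plane(c,225+x/4-.375,150+y/4-.375,z)
q=np.array([P(*k,.045) for k in [(365,38),(502,83),(476,126),(340,73)]]);print('panel',q[:,:2].round(3).tolist(),q.mean(0),'ring',P(398,68,.045))
x=(q[0]+q[3]-q[1]-q[2])/2;print('panel x',x,np.degrees(np.arctan2(x[1],x[0])))
a,b=P(270,235,.072),P(248,285,.072);print('bar',a,b)
l=P(398,296,.032),P(366,378,.032);print('lip',l)
m=(a+b)/2-(l[0]+l[1])/2;print('rest x',np.degrees(np.arctan2(m[1],m[0])),'from bar',np.degrees(np.arctan2((b-a)[1],(b-a)[0]))-90)
q=np.array([P(*k,.068) for k in [(58,495),(115,435),(203,484),(138,547)]]);print('stand',q[:,:2].round(3).tolist(),q.mean(0))
q=np.array([P(*k,.156) for k in [(94,393),(122,374),(148,393),(119,418)]]);print('gauge',q[:,:2].round(3).tolist(),q.mean(0))
yaw=np.arctan2(x[1],x[0]); print(yaw)
go(np.array([.51,.2,.21]),down(yaw),10)
E
```

```text
panel [[0.448, 0.269], [0.57, 0.268], [0.572, 0.209], [0.45, 0.217]] [0.5099106  0.24062406 0.045     ] ring [0.48842591 0.24548434 0.045     ]
panel x [-0.12258456  0.00443631  0.        ] 177.92738073518098
bar [5.00230641e-01 2.92661459e-04 7.20000000e-02] [ 0.50982737 -0.04964854  0.072     ]
lip (array([0.5905963 , 0.02541328, 0.032     ]), array([ 0.60335629, -0.05402879,  0.032     ]))
rest x -173.565146764305 from bar -169.12259837483913
stand [[0.491, -0.255], [0.497, -0.2], [0.564, -0.206], [0.553, -0.264]] [ 0.52606271 -0.23125417  0.068     ]
gauge [[0.511, -0.236], [0.518, -0.216], [0.538, -0.221], [0.533, -0.244]] [ 0.52511833 -0.22921704  0.156     ]
3.105418623278437
10 rows of [-0.3206, -0.2858, 0.0208, -0.0001, -0.0, -0.0408]
```

```bash
python3 -m crank '[[[1,-0.28,-0.25,0.02,0,0,-0.041],[1,-0.28,-0.25,0.02,0,0,-0.041],[1,-0.28,-0.25,0.02,0,0,-0.041],[1,-0.28,-0.25,0.02,0,0,-0.041],[1,-0.28,-0.25,0.02,0,0,-0.041],[1,-0.28,-0.25,0.02,0,0,-0.041],[1,-0.28,-0.25,0.02,0,0,-0.041],[1,-0.28,-0.25,0.02,0,0,-0.041],[1,-0.28,-0.25,0.02,0,0,-0.041],[1,0,0,0,0,0,0]]]'
python3 - <<'E'
from h import *
s=env.sense();print(s['eef_pos'],s['ee_rot'].round(3).tolist(),s['qd'].round(2),s['joint_pos'].round(3))
c=snap('wrist',1);cv2.imwrite('pics/w1.png',cv2.resize(c['pixels'],(784,588),interpolation=cv2.INTER_CUBIC)[:,:,::-1])
E
```

```text
t: 0.98
eef_pos: [0.4604, 0.2645, 0.2124]
ee_rot: [[-0.996, 0.086, 0.002], [0.086, 0.996, -0.005], [-0.002, -0.005, -1.0]]
force: [0.3, -1.6, -0.0]
finger_gap: 0.998
grip_force: 0.0
[0.46039154 0.26445306 0.21243907] [[-0.996, 0.086, 0.002], [0.086, 0.996, -0.005], [-0.002, -0.005, -1.0]] [-0.08 -0.01 -0.07  0.01 -0.04  0.   -0.17] [-0.378  0.383 -0.275  1.776  0.126  1.001  0.783]
```

View pics/w1.png

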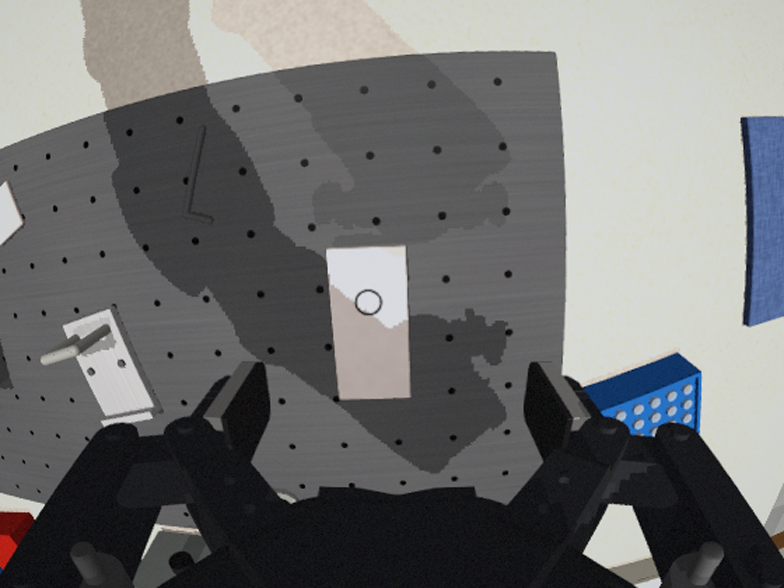

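The wrist view shows the panel with corners near (326,248), (405,246), (410,398) and (339,399) and the ring at (369,302), half in shadow. The rest is at (110,365), with its bar from (45,358) to (108,332). I'll fit the panel outline on its top plane.

Run:
```python
from h import *
c=load('wrist',1);m=c['pixels'].astype(int)
mk=(m.min(2)>115).astype(np.uint8)
n,l,st,ce=cv2.connectedComponentsWithStats(mk)
i=l[int(375/1.4),int(360/1.4)];print(st[i],ce[i])
k,_=cv2.findContours((l==i).astype(np.uint8),cv2.RETR_EXTERNAL,cv2.CHAIN_APPROX_NONE)
k=max(k,key=len)[:,0]
w=np.array([plane(c,u,v,.045)[:2] for u,v in k])
r=cv2.minAreaRect((w*1000).astype(np.float32));print(r)
b=cv2.boxPoints(r);print(b)
# ring
g=m.mean(2);box=np.zeros_like(mk);box[198:233,248:278]=1
print('ring px centroid of hole');hole=((l!=i)&(box>0)).astype(np.uint8)
n2,l2,s2,c2=cv2.connectedComponentsWithStats(hole);print(s2[1:],c2[1:])
pr=plane(c,369/1.4,302/1.4,.045);print('ring',pr)
# rest from wrist: bar ends & corners (displayed px/1.4)
W=lambda x,y,z: plane(c,x/1.4,y/1.4,z)
print('bar',W(45,358,.077),W(108,332,.077)); print('base',[W(*q,.022)[:2].round(3) for q in [(63,325),(114,306),(160,408)]], 'lip',W(102,424,.032),W(153,413,.032))
```

```text
[ 233  175   60  110 5850] [264.00615385 229.0574359 ]
((507.7128601074219, 240.34080505371094), (56.19614028930664, 120.37803649902344), 87.14854431152344)
[[446.20056 215.27173]
 [566.42957 209.28333]
 [569.22516 265.40988]
 [448.99615 271.3983 ]]
ring px centroid of hole
[[253 207  20  18  61]] [[262.16393443 216.60655738]]
ring [0.48861673 0.2419556  0.045     ]
bar [ 0.50778437 -0.04557376  0.077     ] [0.48690484 0.03904832 0.077     ]
base [array([ 0.497, -0.065]), array([0.482, 0.009]), array([0.586, 0.028])] lip [ 0.60128823 -0.04641443  0.032     ] [0.58581249 0.02510587 0.032     ]
```

Run:
```python
from h import *
go(np.array([.510,.240,.10]),down(np.radians(177.15)),8)
```

```text
8 rows of [-0.0675, -0.0303, 0.1409, -0.0003, 0.0, -0.0042]
```

```bash
python3 -m crank '[[[1,-0.0675,-0.0303,0.1409,0,0,-0.0042],[1,-0.0675,-0.0303,0.1409,0,0,-0.0042],[1,-0.0675,-0.0303,0.1409,0,0,-0.0042],[1,-0.0675,-0.0303,0.1409,0,0,-0.0042],[1,-0.0675,-0.0303,0.1409,0,0,-0.0042],[1,-0.0675,-0.0303,0.1409,0,0,-0.0042],[1,-0.0675,-0.0303,0.1409,0,0,-0.0042],[1,-0.0675,-0.0303,0.1409,0,0,-0.0042],[1,0,0,0,0,0,0],[1,0,0,0,0,0,0]]]'
python3 - <<'E'
from h import *
c=snap('wrist',2);m=c['pixels'].astype(int)
mk=(m.min(2)>115).astype(np.uint8);n,l,st,ce=cv2.connectedComponentsWithStats(mk)
for i in range(1,n):
    if st[i,4]>800: print(st[i],ce[i])
print(proj(c,[.51,.24,.045]))
go(np.array([.510,.240,.021]),down(np.radians(177.15)),4)
E
```

```text
t: 1.87
eef_pos: [0.5065, 0.2458, 0.1]
ee_rot: [[-0.999, 0.042, -0.002], [0.042, 0.999, -0.0], [0.002, -0.0, -1.0]]
force: [0.7, 0.4, -0.2]
finger_gap: 1.0
grip_force: 0.0
[  450     0   110   311 25456] [512.46071653 143.10060497]
[  229   136    91   171 13861] [274.42680903 219.26304018]
[   0  200   58  103 3088] [ 22.4251943  260.15252591]
[531 338  29  60 884] [549.74095023 363.31447964]
[ 424  360   49   60 1692] [447.42021277 391.35520095]
[273.79462168 231.72847859]
4 rows of [-0.009, -0.0152, 0.1995, 0.0001, -0.0002, 0.002]
```

```bash
python3 - <<'E'
from h import *
c=load('wrist',2);m=c['pixels'].astype(int)
l=cv2.connectedComponents((m.min(2)>115).astype(np.uint8))[1]
k=max(cv2.findContours((l==l[240,274]).astype(np.uint8),cv2.RETR_EXTERNAL,cv2.CHAIN_APPROX_NONE)[0],key=len)[:,0]
w=np.array([plane(c,u,v,.045)[:2]*1000 for u,v in k]).astype(np.float32);r=cv2.minAreaRect(w);print(r,cv2.boxPoints(r).tolist())
E
python3 -m crank '[[[1,-0.009,-0.0152,0.1995,0,0,0.002],[1,-0.009,-0.0152,0.1995,0,0,0.002],[1,-0.009,-0.0152,0.1995,0,0,0.002],[1,-0.009,-0.0152,0.15,0,0,0.002],[1,0,0,0,0,0,0],[1,0,0,0,0,0,0],[1,0,0,0,0,0,0],[1,0,0,0,0,0,0],[1,0,0,0,0,0,0],[1,0,0,0,0,0,0]]]'
```

```text
((507.9844665527344, 240.40997314453125), (56.21857452392578, 119.85652160644531), 87.3237075805664) [[446.80908203125, 215.12957763671875], [566.5348510742188, 209.53311157226562], [569.1598510742188, 265.69036865234375], [449.43408203125, 271.2868347167969]]
t: 2.75
eef_pos: [0.5112, 0.2393, 0.0267]
ee_rot: [[-0.999, 0.05, 0.001], [0.05, 0.999, 0.001], [-0.001, 0.001, -1.0]]
force: [0.7, 0.2, 0.5]
finger_gap: 1.001
grip_force: 0.0
```

```bash
python3 -m crank '[[[1,0,0.01,0.05,0,0,0],[1,0,0,0,0,0,0],[-1,0,0,0,0,0,0],[-1,0,0,0,0,0,0],[-1,0,0,0,0,0,0],[-1,0,0,0,0,0,0],[-1,0,0,0,0,0,0],[-1,0,0,0,0,0,0],[-1,0,0,0,0,0,0],[-1,0,0,0,0,0,0]]]'
python3 -m crank '[[[-1,0,0,0,0,0,0],[-1,0,0,0,0,0,0],[-1,0,0,-0.1,0,0,0],[-1,0,0,-0.2,0,0,0],[-1,0,0,-0.2,0,0,0],[-1,0,0,-0.2,0,0,0],[-1,0,0,-0.2,0,0,0],[-1,0,0,-0.3,0,0,0],[-1,0,0,-0.3,0,0,0],[-1,0,0,0,0,0,0]]]'
python3 - <<'E'
from h import *
snap('scene',3)
c=snap('wrist',3);cv2.imwrite('pics/w3.png',cv2.resize(c['pixels'],(784,588),interpolation=cv2.INTER_CUBIC)[:,:,::-1])
E
```

```text
t: 3.58
eef_pos: [0.5108, 0.2399, 0.021]
ee_rot: [[-0.999, 0.051, 0.0], [0.051, 0.999, -0.0], [-0.0, -0.0, -1.0]]
force: [-1.1, -0.1, 4.7]
finger_gap: 0.638
grip_force: 63.6
t: 4.42
eef_pos: [0.5132, 0.2415, 0.1767]
ee_rot: [[-0.999, 0.051, 0.008], [0.051, 0.999, 0.004], [-0.008, 0.005, -1.0]]
force: [0.4, 1.1, -1.3]
finger_gap: 0.642
grip_force: 64.0
```

View pics/w3.png

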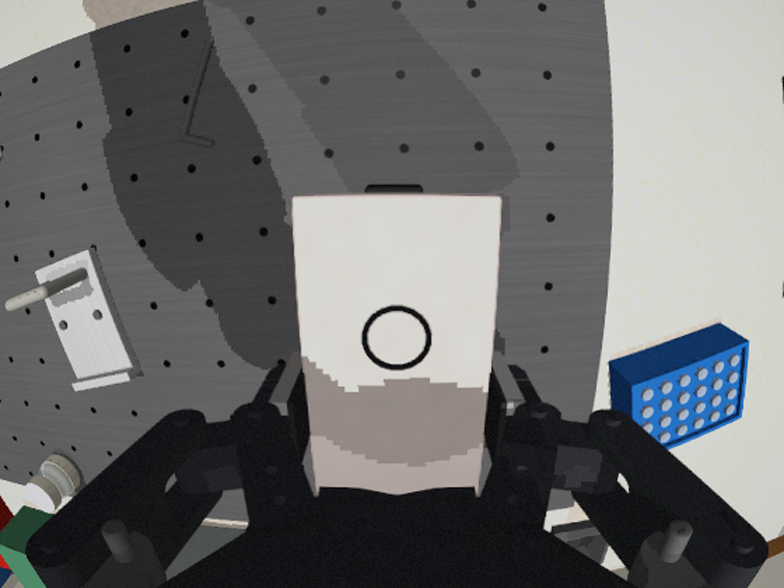

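The panel is held level and square: its top end runs from (293,198) to (500,196) and the ring is at (397,338). The rest is visible at the left with its base at (90,320). I'll zoom on the rest to get its pose.

Run:
```python
from h import *
a=load('wrist',3)['pixels'][172:285,0:105];b=load('scene')['pixels'][203:251,275:330]
A=cv2.resize(a,None,fx=4,fy=4,interpolation=cv2.INTER_CUBIC)
B=cv2.resize(b,None,fx=6.5,fy=6.5,interpolation=cv2.INTER_CUBIC)
I=np.zeros((460,790,3),np.uint8);I[:A.shape[0],:A.shape[1]]=A;I[:B.shape[0],425:425+B.shape[1]]=B
cv2.imwrite('pics/z3.png',I[:,:,::-1])
```

```text
(no output)
```

View pics/z3.png

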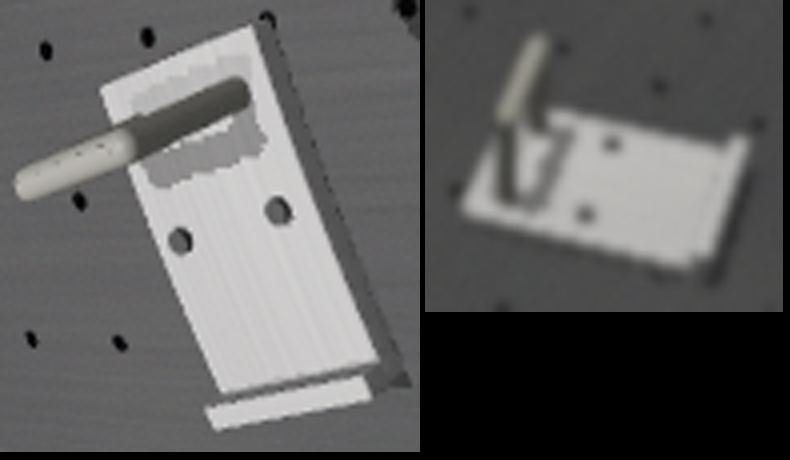

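The left crop shows the base corners at (102,90), (252,26), (380,360) and (222,392). The lip top corners are at (207,410), (365,376), (372,398) and (217,430). The bar runs from (22,187) to (240,92).

Run:
```python
from h import *
def fit(c,pts,f):
    A=np.array([p[2:4] for p in pts],float)/1000;B=np.array([plane(c,*f(p[0],p[1]),p[4])[:2] for p in pts])
    a=A-A.mean(0);b=B-B.mean(0);th=np.arctan2((a[:,0]*b[:,1]-a[:,1]*b[:,0]).sum(),(a*b).sum())
    R=np.array([[np.cos(th),-np.sin(th)],[np.sin(th),np.cos(th)]]);o=B.mean(0)-R@A.mean(0)
    print('yaw',np.degrees(th),'origin',o,'res mm',((B-(A@R.T+o))*1000).round(1).tolist());return th,o
w=load('wrist',3);s=load('scene')
fw=lambda x,y:((x+.5)/4-.5,172+(y+.5)/4-.5)
fs=lambda x,y:(275+(x-425+.5)/6.5-.5,203+(y+.5)/6.5-.5)
fit(w,[(102,90,57,35,.022),(252,26,57,-35,.022),(380,360,-45,-35,.022),(222,392,-45,35,.022),(207,410,-45,35,.032),(365,376,-45,-35,.032),(372,398,-53,-35,.032),(217,430,-53,35,.032)],fw)
fit(s,[(460,210,57,35,.022),(690,270,-53,35,.027),(745,140,-53,-35,.032),(560,108,57,-35,.022)],fs)
print([plane(w,*fw(x,y),.074)[:2] for x,y in [(22,187),(240,92)]])
```

```text
yaw -168.9296866383936 origin [ 0.54623282 -0.02082242] res mm [[0.7, 0.7], [0.6, -0.3], [0.0, -0.3], [-0.8, -0.1], [0.4, 0.5], [0.2, 0.2], [-0.7, -1.1], [-0.6, 0.5]]
yaw -174.59170073548623 origin [ 0.55041382 -0.0204667 ] res mm [[-0.2, -4.0], [-6.6, -0.8], [-9.3, 3.9], [16.0, 0.9]]
[array([ 0.51123939, -0.05373864]), array([0.49126997, 0.03740329])]
```

```bash
cat >> h.py <<'E'
RY=np.radians(-168.93);RO=np.array([.5462,-.0208,.012])
RR=Ro.from_euler('z',RY).as_matrix()
def rest2w(p): return RO+RR@np.array(p)
def toolpanel(foot,deg):
    """tool pose that puts the held panel's foot at rest-frame foot (m) at deg lean"""
    t=np.radians(deg);R=down(RY,t);x=RR@np.array([np.cos(t),0,np.sin(t)])
    return rest2w(foot)+.06*x-R@np.array([.003,0,-.016]),R
E
python3 - <<'E'
from h import *
s=load('scene')
print('post',plane(s,376,220,.012),'top',plane(s,381,194,.128),'jar',plane(s,346,270,.067))
w=load('wrist',3);fw=lambda x,y:((x+.5)/4-.5,172+(y+.5)/4-.5)
print('bar',[plane(w,*fw(x,y),.074)[:2] for x,y in [(20,187),(130,145)]],'expect',rest2w([.04,.027,.06]),rest2w([.04,-.027,.06]))
print(env.sense()['eef_pos']);p,R=toolpanel([-.036,0,.072],36.5);print(p);go(p,R,10)
E
```

```text
post [0.71139387 0.12950138 0.012     ] top [0.71110508 0.11451286 0.128     ] jar [ 0.71348335 -0.12033854  0.067     ]
bar [array([ 0.51121035, -0.05465925]), array([ 0.5019502 , -0.00461964])] expect [ 0.51212849 -0.05497795  0.072     ] [ 0.50176005 -0.00198271  0.072     ]
[0.51135462 0.24009645 0.17208758]
[ 0.52722279 -0.02451286  0.10504319]
10 rows of [-0.0204, -0.264, 0.0685, 0.0075, 0.0608, -0.0225]
```

```bash
python3 -m crank '[[[-1,-0.02,-0.264,0.0685,0.0075,0.0608,-0.0225],[-1,-0.02,-0.264,0.0685,0.0075,0.0608,-0.0225],[-1,-0.02,-0.264,0.0685,0.0075,0.0608,-0.0225],[-1,-0.02,-0.264,0.0685,0.0075,0.0608,-0.0225],[-1,-0.02,-0.264,0.0685,0.0075,0.0608,-0.0225],[-1,-0.02,-0.264,0.0685,0.0075,0.0608,-0.0225],[-1,-0.02,-0.264,0.0685,0.0075,0.0608,-0.0225],[-1,-0.02,-0.264,0.0685,0.0075,0.0608,-0.0225],[-1,-0.02,-0.264,0.0685,0.0075,0.0608,-0.0225],[-1,-0.02,-0.264,0.0685,0.0075,0.0608,-0.0225]]]'
python3 -m crank '[[[-1,0,0,0,0,0,0],[-1,0,0,0,0,0,0],[-1,0,0,0,0,0,0],[-1,0,0,0,0,0,0],[-1,0,0,0,0,0,0],[-1,0,0,0,0,0,0],[-1,0,0,0,0,0,0],[-1,0,0,0,0,0,0],[-1,0,0,0,0,0,0],[-1,0,0,0,0,0,0]]]'
python3 - <<'E'
from h import *
p,R=toolpanel([-.036,0,.072],36.5);s=env.sense();print(s['joint_pos'].round(2),np.degrees(Ro.from_matrix(s['ee_rot'].T@R).as_rotvec()),p);go(p,R,10)
p,R=toolpanel([-.036,0,.012],36.5);go(p,R,9)
E
```

```text
t: 5.35
eef_pos: [0.5257, -0.0263, 0.1025]
ee_rot: [[-0.784, -0.193, -0.59], [-0.155, 0.981, -0.116], [0.601, 0.001, -0.799]]
force: [0.5, 0.0, -2.1]
finger_gap: 0.64
grip_force: 63.9
t: 6.18
eef_pos: [0.5263, -0.0248, 0.1042]
ee_rot: [[-0.787, -0.192, -0.586], [-0.154, 0.981, -0.115], [0.597, -0.001, -0.802]]
force: [-0.5, -0.0, -1.6]
finger_gap: 0.637
grip_force: 63.9
[ 0.08  0.86 -0.27  1.38  0.22  1.58  1.52] [-0.03918798 -0.14742481 -0.0013557 ] [ 0.52722279 -0.02451286  0.10504319]
10 rows of [-0.0003, 0.0001, -0.0012, -0.0001, -0.0002, -0.0]
9 rows of [-0.04, 0.0001, 0.0522, -0.0001, -0.0003, -0.0]
```

```bash
python3 -m crank '[[[-1,-0.04,0,0.0522,0,0,0],[-1,-0.04,0,0.0522,0,0,0],[-1,-0.04,0,0.0522,0,0,0],[-1,-0.04,0,0.0522,0,0,0],[-1,-0.04,0,0.0522,0,0,0],[-1,-0.04,0,0.0522,0,0,0],[-1,-0.04,0,0.0522,0,0,0],[-1,-0.04,0,0.0522,0,0,0],[-1,0,0,0,0,0,0],[-1,0,0,0,0,0,0]]]'
python3 - <<'E'
from h import *
c=snap('side',4);d=snap('scene',4)
p,R=toolpanel([-.036,0,.012],36.5);go(p,R,9)
A=cv2.resize(c['pixels'][190:280,200:300],(400,360),interpolation=cv2.INTER_CUBIC)
B=cv2.resize(d['pixels'][190:280,260:360],(400,360),interpolation=cv2.INTER_CUBIC)
cv2.imwrite('pics/z4.png',np.hstack([A,B])[:,:,::-1])
E
```

```text
t: 7.02
eef_pos: [0.5268, -0.0247, 0.0511]
ee_rot: [[-0.787, -0.192, -0.587], [-0.154, 0.981, -0.115], [0.598, -0.0, -0.802]]
force: [0.1, 0.5, -1.5]
finger_gap: 0.639
grip_force: 63.9
9 rows of [-0.0045, 0.0001, 0.0058, -0.0001, -0.0003, -0.0]
```

View pics/z4.png

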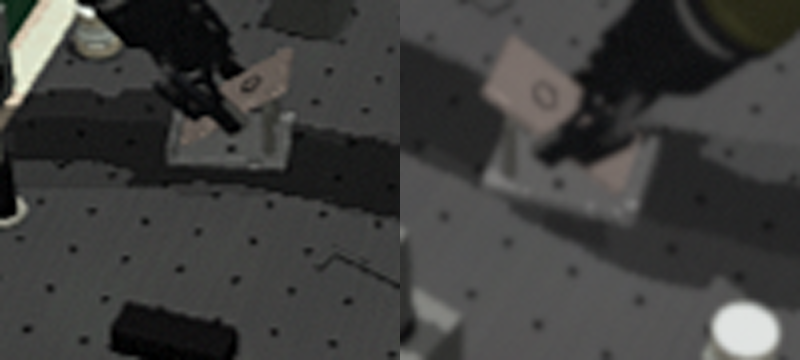

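Both crops show the panel tilted over the rest, ring side up. The foot is just above the base beside the lip, at (190,140) on the left and (615,190) on the right. The pad is empty. I'll lower it to contact.

```bash
python3 -m crank '[[[-1,-0.02,0,0.026,0,0,0],[-1,-0.02,0,0.026,0,0,0],[-1,0,0,0,0,0,0],[-1,0,0,0,0,0,0],[-1,0,0,0,0,0,0],[-1,0,0,0,0,0,0],[-1,0,0,0,0,0,0],[-1,0,0,0,0,0,0],[-1,0,0,0,0,0,0],[-1,0,0,0,0,0,0]]]'
python3 -m crank '[[[-1,-0.006,0,0.008,0,0,0],[-1,-0.006,0,0.008,0,0,0],[-1,0,0,0,0,0,0],[-1,0,0,0,0,0,0],[-1,0,0,0,0,0,0],[-1,0,0,0,0,0,0],[-1,0,0,0,0,0,0],[-1,0,0,0,0,0,0],[-1,0,0,0,0,0,0],[-1,0,0,0,0,0,0]]]'
```

```text
t: 7.95
eef_pos: [0.5271, -0.0246, 0.0449]
ee_rot: [[-0.787, -0.192, -0.586], [-0.154, 0.981, -0.115], [0.597, -0.0, -0.802]]
force: [-0.6, -1.7, -1.6]
finger_gap: 0.641
grip_force: 63.9
t: 8.78
eef_pos: [0.527, -0.0247, 0.0431]
ee_rot: [[-0.787, -0.192, -0.586], [-0.154, 0.981, -0.115], [0.597, -0.001, -0.802]]
force: [-1.6, -0.3, 5.0]
finger_gap: 0.64
grip_force: 64.4
```

```bash
python3 -m crank '[[[0.5,0,0,0,0,0,0],[0.7,0,0,0,0,0,0],[1,0,0,0,0,0,0],[1,0,0,0,0,0,0],[1,0,0,0,0,0,0],[1,0,0,0,0,0,0],[1,0,0,0,0,0,0],[1,0,0,0,0,0,0],[1,0,0,0,0,0,0],[1,0,0,0,0,0,0]]]'
python3 - <<'E'
from h import *
snap('wrist',5);snap('scene',5)
E
python3 -m crank '[[[1,0,0,-0.1,0,0,0],[1,0,0,-0.2,0,0,0],[1,0,0,-0.3,0,0,0],[1,0,0,-0.35,0,0,0],[1,0,0,-0.35,0,0,0],[1,0,0,0,0,0,0],[1,0,0,0,0,0,0],[1,0,0,0,0,0,0],[1,0,0,0,0,0,0],[1,0,0,0,0,0,0]]]'
python3 - <<'E'
from h import *
w=snap('wrist',6);c=snap('scene',6)
A=cv2.resize(w['pixels'],(560,420));B=cv2.resize(c['pixels'][195:255,265:345],(240,180),interpolation=cv2.INTER_CUBIC)
I=np.zeros((420,800,3),np.uint8);I[:,:560]=A;I[:180,560:]=B
B=cv2.resize(snap('side',6)['pixels'][190:250,225:305],(240,180),interpolation=cv2.INTER_CUBIC);I[200:380,560:]=B
cv2.imwrite('pics/z6.png',I[:,:,::-1])
E
```

```text
t: 9.62
eef_pos: [0.5271, -0.0247, 0.0429]
ee_rot: [[-0.787, -0.192, -0.586], [-0.154, 0.981, -0.115], [0.597, -0.0, -0.802]]
force: [0.6, 0.2, 0.6]
finger_gap: 0.999
grip_force: 0.0
t: 10.55
eef_pos: [0.6024, -0.01, 0.1465]
ee_rot: [[-0.786, -0.192, -0.588], [-0.154, 0.981, -0.115], [0.599, -0.0, -0.801]]
force: [-0.3, 0.0, -0.1]
finger_gap: 0.997
grip_force: 0.0
```

View pics/z6.png

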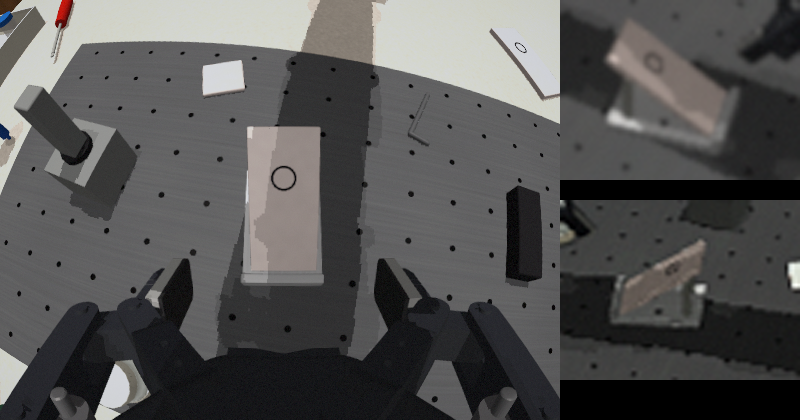

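The panel leans on the rest with its foot inside the lip, at (283,275) in the wrist view, and the ring towards the top at (284,178). The side and scene crops confirm the lean. The gauge is at (45,110). I'll measure the seated panel and move above the gauge.

Run:
```python
from h import *
w=load('wrist',6)
from scipy.optimize import brentq
def pose(fx):
    t=brentq(lambda t:-(0.04-fx)*np.sin(t)+.05*np.cos(t)+.005,.3,.9);return t
for fx in (-.042,-.040,-.037,-.034):
    t=pose(fx);X=RR@[np.cos(t),0,np.sin(t)];Z=RR@[-np.sin(t),0,np.cos(t)];Y=RR@[0,1.,0]
    O=rest2w([fx,0,.01])+.06*X
    f=lambda x,y,z:proj(w,O+X*x+Y*y+Z*z).round(1).tolist()
    o,d=ray(w,284,178);q=o+d*(((O+.008*Z-o)@Z)/(d@Z))-O
    print(fx,np.degrees(t).round(1),'top',f(.06,.028,.008),f(.06,-.028,.008),'ring',f(.02,0,.008),'bot',f(-.06,.028,.008),f(-.06,-.028,.008),'ring meas panel mm',(q@np.c_[X,Y,Z]*1000).round(1))
go(np.array([.525,-.215,.29]),down(np.radians(164)),10)
```

```text
-0.042 34.4 top [246.2, 131.7] [319.6, 131.7] ring [282.9, 183.0] bot [250.0, 276.2] [315.7, 276.2] ring meas panel mm [24.  -0.9  8. ]
-0.04 35.0 top [246.1, 129.7] [319.6, 129.7] ring [282.9, 181.0] bot [250.0, 274.0] [315.7, 274.0] ring meas panel mm [22.4 -0.9  8. ]
-0.037 36.1 top [246.0, 126.7] [319.8, 126.7] ring [282.9, 178.1] bot [250.1, 270.7] [315.6, 270.7] ring meas panel mm [20.1 -0.9  8. ]
-0.034 37.3 top [245.9, 123.8] [319.9, 123.8] ring [282.9, 175.2] bot [250.2, 267.4] [315.5, 267.4] ring meas panel mm [17.8 -0.9  8. ]
10 rows of [0.1196, -0.2156, -0.1053, -0.0145, -0.0601, 0.0436]
```

```bash
python3 -m crank '[[[1,0.1196,-0.2156,-0.1053,-0.0145,-0.06,0.0436],[1,0.1196,-0.2156,-0.1053,-0.0145,-0.06,0.0436],[1,0.1196,-0.2156,-0.1053,-0.0145,-0.06,0.0436],[1,0.1196,-0.2156,-0.1053,-0.0145,-0.06,0.0436],[1,0.1196,-0.2156,-0.1053,-0.0145,-0.06,0.0436],[1,0.1196,-0.2156,-0.1053,-0.0145,-0.06,0.0436],[1,0.1196,-0.2156,-0.1053,-0.0145,-0.06,0.0436],[1,0.1196,-0.2156,-0.1053,-0.0145,-0.06,0.0436],[1,0.1196,-0.2156,-0.1053,-0.0145,-0.06,0.0436],[1,0.1196,-0.2156,-0.1053,-0.0145,-0.06,0.0436]]]'
python3 -m crank '[[[1,0,0,0,0,0,0],[1,0,0,0,0,0,0],[1,0,0,0,0,0,0],[1,0,0,0,0,0,0],[1,0,0,0,0,0,0],[1,0,0,0,0,0,0],[1,0,0,0,0,0,0],[1,0,0,0,0,0,0],[1,0,0,0,0,0,0],[1,0,0,0,0,0,0]]]'
python3 - <<'E'
from h import *
w=snap('wrist',7);print(proj(w,[.525,-.229,.156]))
cv2.imwrite('pics/w7.png',cv2.resize(w['pixels'],(784,588),interpolation=cv2.INTER_CUBIC)[:,:,::-1])
E
```

```text
t: 11.53
eef_pos: [0.5245, -0.2161, 0.2912]
ee_rot: [[-0.96, 0.279, 0.004], [0.279, 0.96, -0.001], [-0.004, 0.0, -1.0]]
force: [0.1, -0.7, 0.1]
finger_gap: 0.997
grip_force: 0.0
t: 12.37
eef_pos: [0.5254, -0.2147, 0.2901]
ee_rot: [[-0.961, 0.276, 0.0], [0.276, 0.961, 0.0], [-0.0, 0.0, -1.0]]
force: [0.5, -0.3, -0.6]
finger_gap: 1.003
grip_force: 0.0
[266.88072073 199.42466176]
```

View pics/w7.png

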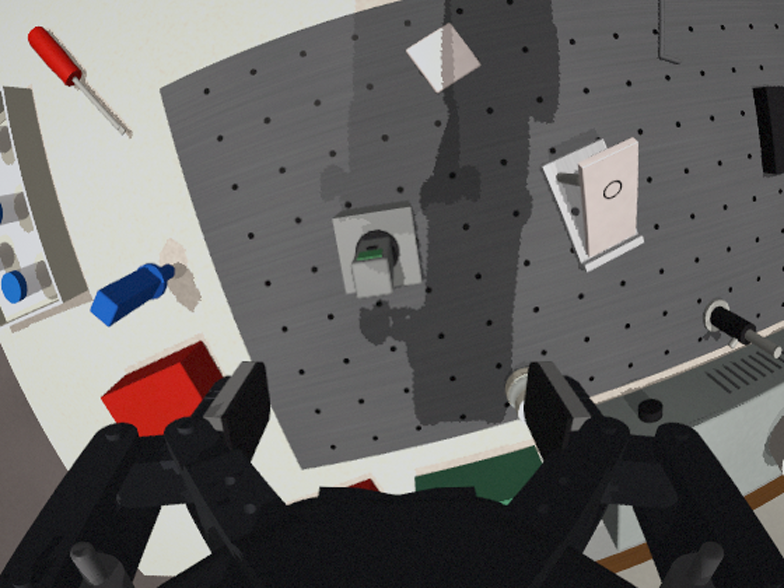

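The wrist view shows the gauge top as a square with corners near (354,260), (388,257), (391,293) and (354,297), inside the stand top from (333,218) to (422,285). The panel on the rest is at (610,200).

Run:
```python
from h import *
w=load('wrist',7);g=w['pixels'].astype(int).mean(2)
print(g[180:216:2,246:306:2].round(0).astype(int))
m=w['pixels'][183:214,250:284].astype(int);
```

```text
[[158 157 158 158  56  64  57  55  57  57  54  55  56  58  71  64  52  32
   27  50 156 158 158 158 158 159  94  80 100  93]
 [156 159 157 152  68  57  57  56  55  54  59  65  76  82  68  65  54  42
   25  54 145 158 157 159 158 158 121  71 103 101]
 [157 157 158 138  72  74  86  81  92  94  87  81  79  85  86  78  55  45
   30  82 157 158 158 158 157 157 133  65 100  87]
 [156 157 155  81  72  79  78  80  98 106 116 125 130 134 135 106  56  47
   28  94 157 156 158 157 158 157 142  65  96  95]
 [158 157 149 124 136 144 149 145 136 137 139 141 139 139 140 116  52  50
   48 105 130 156 158 157 157 156 147  75  99  87]
 [156 157 142 153 160 161 160 161 150 139 139 139 138 139 140 124  51  56
   95 103 120 156 158 157 156 158 156  61  97  85]
 [157 156 147 148 158 159 158 159 158 149 152 140 138 139 139 132  61  64
  104 105 105 157 158 158 157 156 156  89  80  83]
 [156 156 147 141 159 158 158 158 158 158 158 158 137 150 145 134  87  67
  103 106 104 143 157 156 156 156 156  96  80  87]
 [156 155 152 135 155 156 158 158 157 158 158 156 158 158 154 154 110  69
  104 103 104 129 155 156 
[... 450 characters left out ...]
155 155 156 155 144  76
   89  82  81  91  89  97  96  99 100  98  98  72]
 [121 155 155 152 139 153 153 154 153 154 153 153 154 155 154 154 148  95
   89  97  98  98  98  96  97  98  98 100 101  46]
 [106 155 153 142 122 152 152 152 153 153 153 153 154 154 156 153 147 109
   96  98  95  97  98  98 101 101 100  99  99  41]
 [102 105 100  98  98 153 151 154 150 149 143 143 139 119 108 114 102  99
   98  96  99  99 101  98  98 100  97  98  98  76]
 [ 98  98  99  98 105 130 119 109 118 103  92  90  98  97  99  98  99 100
   99  99  97  99  99  99  99  99  99  98 101  64]
 [ 99  98  98  97  97  99  98  98  98  97  95  94  69  70  84  94 101  97
   97  98  98  99 100 102 101 101 100 100 101  61]]
```

Run:
```python
from h import *
w=load('wrist',7)
q=np.array([plane(w,*k,.156)[:2]*1000 for k in [(251,187.5),(276.7,185),(280,209),(255,212)]])
print(q.round(1),q.mean(0),[np.linalg.norm(q[i]-q[i-1]).round(1) for i in range(4)],[np.degrees(np.arctan2(*(q[i]-q[i-1])[::-1])).round(1) for i in range(4)])
st=np.array([plane(w,u/1.4,v/1.4,.068)[:2]*1000 for u,v in [(333,218),(411,207),(422,285),(348,297)]]);print(st.mean(0))
a=np.mean([(np.degrees(np.arctan2(*(q[i]-q[i-1])[::-1]))%90) for i in range(4)]);print('gauge yaw mod90',a)
y=np.radians(a+90);c=q.mean(0)/1000
go(np.array([*c,.19]),down(y),6);go(np.array([*c,.107]),down(y),1,base=(np.array([*c,.19]),down(y)))
```

```text
[[ 510.7 -239.3]
 [ 514.9 -217. ]
 [ 536.7 -220.3]
 [ 533.2 -242.6]] [ 523.88194832 -229.80636948] [np.float64(22.7), np.float64(22.7), np.float64(22.1), np.float64(22.6)] [np.float64(171.6), np.float64(79.6), np.float64(-8.6), np.float64(-98.8)]
[ 526.08880593 -229.733805  ]
gauge yaw mod90 80.92743378590541
6 rows of [-0.0033, -0.025, 0.167, 0.0, 0.0001, -0.0193]
1 rows of [0.0, 0.0, 0.83, 0.0, 0.0, -0.0]
```

```bash
python3 -m crank '[[[1,-0.0033,-0.025,0.167,0,0,-0.0193],[1,-0.0033,-0.025,0.167,0,0,-0.0193],[1,-0.0033,-0.025,0.167,0,0,-0.0193],[1,-0.0033,-0.025,0.167,0,0,-0.0193],[1,-0.0033,-0.025,0.167,0,0,-0.0193],[1,-0.0033,-0.025,0.167,0,0,-0.0193],[1,0,0,0,0,0,0],[1,0,0,0,0,0,0],[1,0,0,0,0,0,0],[1,0,0,0,0,0,0]]]'
python3 - <<'E'
from h import *
w=snap('wrist',8);print('expect',proj(w,[.5239,-.2298,.156]));y=np.radians(170.93)
go(np.array([.5239,-.2298,.107]),down(y),5)
g=w['pixels'].astype(np.uint8);m=(g.min(2)>120).astype(np.uint8)
n,l,st,ce=cv2.connectedComponentsWithStats(m)
for i in range(1,n):
    if st[i,4]>600 and 180<ce[i][0]<380: print(st[i],ce[i])
cv2.imwrite('pics/w8.png',g[:,:,::-1])
E
```

```text
t: 13.25
eef_pos: [0.5246, -0.2298, 0.1913]
ee_rot: [[-0.987, 0.158, 0.002], [0.158, 0.987, -0.001], [-0.003, -0.0, -1.0]]
force: [0.5, -0.4, -0.2]
finger_gap: 0.997
grip_force: 0.0
expect [282.13215425 236.32421542]
5 rows of [0.0016, -0.0001, 0.1686, -0.0001, 0.0005, -0.0]
[ 329    0   65   57 2182] [361.00824931  25.99175069]
[ 243  161   60   73 1948] [263.14938398 186.26591376]
[263 219  30  35 853] [275.73153576 234.3985932 ]
```

View pics/w8.png

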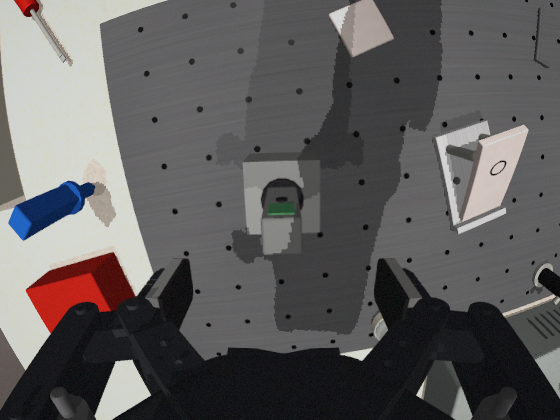

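The gauge top is centred at about (281,236), as expected, and is square to the fingers. I'll descend and grip.

```bash
python3 -m crank '[[[1,0.0016,0,0.168,0,0.0005,0],[1,0.0016,0,0.168,0,0.0005,0],[1,0.0016,0,0.168,0,0.0005,0],[1,0.0016,0,0.168,0,0.0005,0],[1,0.0016,0,0.168,0,0.0005,0],[1,0,0,0,0,0,0],[1,0,0,0,0,0,0],[1,0,0,0,0,0,0],[-1,0,0,0,0,0,0],[-1,0,0,0,0,0,0]]]'
python3 -m crank '[[[-1,0,0,0,0,0,0],[-1,0,0,0,0,0,0],[-1,0,0,0,0,0,0],[-1,0,0,0,0,0,0],[-1,0,0,0,0,0,0],[-1,0,0,0,0,0,0],[-1,0,0,0,0,0,0],[-1,0,0,0,0,0,0],[-1,0,0,0,0,0,0],[-1,0,0,0,0,0,0]]]'
```

```text
t: 14.13
eef_pos: [0.5238, -0.23, 0.1073]
ee_rot: [[-0.987, 0.158, -0.0], [0.158, 0.987, -0.0], [-0.0, -0.0, -1.0]]
force: [0.3, 0.1, -0.4]
finger_gap: 0.744
grip_force: 0.0
t: 14.97
eef_pos: [0.5232, -0.2298, 0.1064]
ee_rot: [[-0.987, 0.158, -0.002], [0.158, 0.987, 0.0], [0.002, 0.0, -1.0]]
force: [-0.0, 0.4, 5.1]
finger_gap: 0.273
grip_force: 58.8
```

```bash
python3 -m crank '[[[-1,0,0,-0.1,0,0,0],[-1,0,0,-0.2,0,0,0],[-1,0,0,-0.25,0,0,0],[-1,0,0,-0.25,0,0,0],[-1,0,0,-0.25,0,0,0],[-1,0,0,-0.25,0,0,0],[-1,0,0,-0.2,0,0,0],[-1,0,0,-0.1,0,0,0],[-1,0,0,0,0,0,0],[-1,0,0,0,0,0,0]]]'
python3 - <<'E'
from h import *
snap('wrist',9);snap('scene',9);snap('side',9)
t=np.radians(36.1);X=RR@[np.cos(t),0,np.sin(t)];Z=RR@[-np.sin(t),0,np.cos(t)];Y=RR@[0,1.,0]
spot=rest2w([-.037,-.0009,.01])+.08*X+.008*Z;print('spot',spot)
R=down(RY,t);L=.0854
for h in (.06,.01,-.005):
    p=spot+Z*(h+L);print(h,p)
p=spot+Z*(.06+L);go(p,R,10)
E
```

```text
t: 15.8
eef_pos: [0.5231, -0.2297, 0.2656]
ee_rot: [[-0.987, 0.158, -0.002], [0.158, 0.987, 0.001], [0.002, 0.0, -1.0]]
force: [0.0, -0.6, -2.2]
finger_gap: 0.276
grip_force: 58.8
spot [ 0.52352814 -0.02431865  0.07559963]
0.06 [ 0.60760328 -0.00786948  0.19308136]
0.01 [ 0.57869161 -0.013526    0.15268186]
-0.005 [ 0.57001811 -0.01522296  0.14056201]
10 rows of [-0.1025, 0.2253, 0.0411, 0.0107, 0.0591, -0.0324]
```

```bash
python3 -m crank '[[[-1,-0.1025,0.2253,0.0411,0.0107,0.0591,-0.0324],[-1,-0.1025,0.2253,0.0411,0.0107,0.0591,-0.0324],[-1,-0.1025,0.2253,0.0411,0.0107,0.0591,-0.0324],[-1,-0.1025,0.2253,0.0411,0.0107,0.0591,-0.0324],[-1,-0.1025,0.2253,0.0411,0.0107,0.0591,-0.0324],[-1,-0.1025,0.2253,0.0411,0.0107,0.0591,-0.0324],[-1,-0.1025,0.2253,0.0411,0.0107,0.0591,-0.0324],[-1,-0.1025,0.2253,0.0411,0.0107,0.0591,-0.0324],[-1,-0.1025,0.2253,0.0411,0.0107,0.0591,-0.0324],[-1,-0.1025,0.2253,0.0411,0.0107,0.0591,-0.0324]]]'
python3 -m crank '[[[-1,0,0,0,0,0,0],[-1,0,0,0,0,0,0],[-1,0,0,0,0,0,0],[-1,0,0,0,0,0,0],[-1,0,0,0,0,0,0],[-1,0,0,0,0,0,0],[-1,0,0,0,0,0,0],[-1,0,0,0,0,0,0],[-1,0,0,0,0,0,0],[-1,0,0,0,0,0,0]]]'
python3 - <<'E'
from h import *
t=np.radians(36.1);Z=RR@[-np.sin(t),0,np.cos(t)];spot=np.array([ 0.52352814,-0.02431865,0.07559963])
R=down(RY,t)
go(spot+Z*(.06+.0854),R,1);go(spot+Z*(.012+.0854),R,6)
w=snap('wrist',10);c=snap('scene',10);d=snap('side',10);s=env.sense()
print('spot px',proj(w,spot),proj(c,spot),proj(d,spot));tip=s['eef_pos']+s['ee_rot'][:,2]*.0854;print('tip px',proj(w,tip),proj(c,tip),proj(d,tip))
I=np.zeros((600,780,3),np.uint8)
I[:300,:400]=cv2.resize(w['pixels'][150:300,180:380],(400,300),interpolation=cv2.INTER_CUBIC)
I[:300,400:780]=cv2.resize(c['pixels'][180:255,265:360],(380,300),interpolation=cv2.INTER_CUBIC)
I[300:,:400]=cv2.resize(d['pixels'][180:255,210:310],(400,300),interpolation=cv2.INTER_CUBIC)
cv2.imwrite('pics/z10.png',I[:,:,::-1])
E
```

```text
t: 16.78
eef_pos: [0.6087, -0.0073, 0.1928]
ee_rot: [[-0.792, -0.193, -0.579], [-0.156, 0.981, -0.115], [0.591, -0.001, -0.807]]
force: [0.6, -0.5, -0.9]
finger_gap: 0.271
grip_force: 59.0
t: 17.62
eef_pos: [0.6085, -0.0083, 0.195]
ee_rot: [[-0.795, -0.192, -0.576], [-0.155, 0.981, -0.114], [0.587, -0.001, -0.81]]
force: [0.4, -0.1, -1.0]
finger_gap: 0.272
grip_force: 59.1
1 rows of [-0.0048, 0.0065, 0.0205, -0.001, 0.0026, -0.0008]
6 rows of [-0.0007, 0.0011, 0.0834, -0.0002, 0.0004, -0.0001]
spot px [283.54370393 192.05408808] [295.40688829 215.84569665] [261.51144355 212.34283143]
tip px [282.75511967 212.38051347] [308.88181883 205.80581862] [250.90935053 200.89487663]
```

View pics/z10.png

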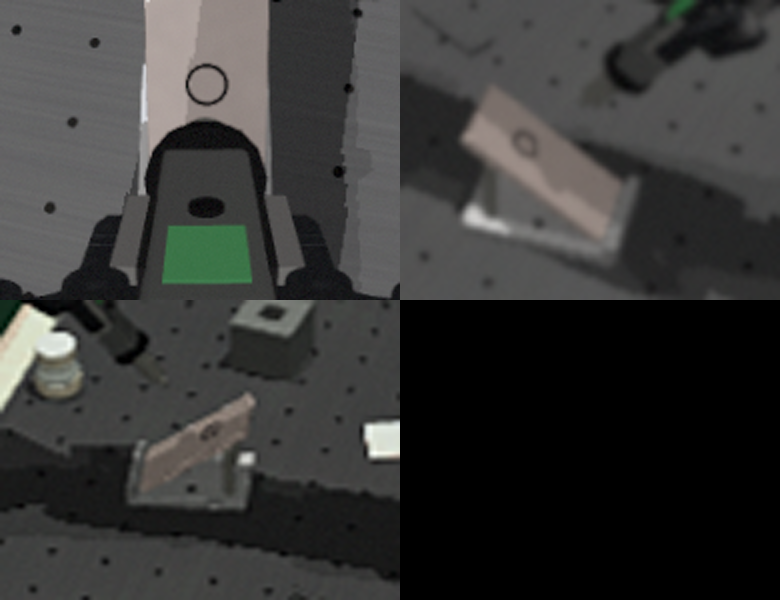

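I lost count, and that was my eleventh picture against a limit of ten. I won't view any more and will use numbers only. It shows the gauge held square above the panel. The ring is at wrist pixel (283,192), scene (296,216) and side (262,213), all within 1 px of prediction. The tip in the side view is at (252,200), also as predicted.

```bash
python3 -m crank '[[[-1,-0.0007,0.0011,0.0834,-0.0002,0.0004,0],[-1,-0.0007,0.0011,0.0834,-0.0002,0.0004,0],[-1,-0.0007,0.0011,0.0834,-0.0002,0.0004,0],[-1,-0.0007,0.0011,0.0834,-0.0002,0.0004,0],[-1,-0.0007,0.0011,0.0834,-0.0002,0.0004,0],[-1,-0.0007,0.0011,0.0834,-0.0002,0.0004,0],[-1,0,0,0,0,0,0],[-1,0,0,0,0,0,0],[-1,0,0,0,0,0,0],[-1,0,0,0,0,0,0]]]'
cat >> h.py <<'E'
def rel():
    t=np.radians(36.1);Z=RR@[-np.sin(t),0,np.cos(t)];spot=np.array([ 0.52352814,-0.02431865,0.07559963]);R=down(RY,t)
    s=env.sense();tip=s['eef_pos']+s['ee_rot'][:,2]*.0854
    print('tip-spot in tool axes mm',(R.T@(tip-spot)*1000).round(2),'rot deg',np.degrees(Ro.from_matrix(s['ee_rot'].T@R).as_rotvec()).round(2),'F tool',(R.T@s['force']).round(2))
E
python3 -c "
from h import *
rel()"
```

```text
t: 18.6
eef_pos: [0.5803, -0.0131, 0.1545]
ee_rot: [[-0.794, -0.191, -0.578], [-0.155, 0.982, -0.113], [0.589, -0.0, -0.808]]
force: [0.2, 0.4, -1.0]
finger_gap: 0.274
grip_force: 59.1
tip-spot in tool axes mm [ -0.38   0.16 -12.46] rot deg [ 0.    0.05 -0.04] F tool [-0.81  0.38  0.66]
```

```bash
python3 -m crank '[[[-1,0,0,0.03,0,0,0],[-1,0,0,0.03,0,0,0],[-1,0,0,0.03,0,0,0],[-1,0,0,0.01,0,0,0],[-1,0,0,0,0,0,0],[-1,0,0,0,0,0,0],[-1,0,0,0,0,0,0],[-1,0,0,0,0,0,0],[-1,0,0,0,0,0,0],[-1,0,0,0,0,0,0]]]' | head -1
python3 -c "
from h import *
rel()"
python3 -m crank '[[[-1,0.003,0,0.01,0,0,0],[-1,0,0,0.01,0,0,0],[-1,0,0,0.01,0,0,0],[-1,0,0,0.01,0,0,0],[-1,0,0,0.005,0,0,0],[-1,0,0,0,0,0,0],[-1,0,0,0,0,0,0],[-1,0,0,0,0,0,0],[-1,0,0,0,0,0,0],[-1,0,0,0,0,0,0]]]' | head -1
python3 -c "
from h import *
rel()"
```

```text
t: 19.43
tip-spot in tool axes mm [-0.18  0.09 -1.93] rot deg [ 0.01  0.   -0.04] F tool [-0.49  0.32  1.04]
t: 20.27
tip-spot in tool axes mm [0.13 0.09 2.6 ] rot deg [ 0.01 -0.   -0.04] F tool [-1.37 -0.03 -0.84]
```

```bash
python3 -m crank '[[[-1,0,0,0.01,0,0,0],[-1,0,0,0.012,0,0,0],[-1,0,0,0,0,0,0],[-1,0,0,0,0,0,0],[-1,0,0,0,0,0,0],[-1,0,0,0,0,0,0],[-1,0,0,0,0,0,0],[-1,0,0,0,0,0,0],[-1,0,0,0,0,0,0],[-1,0,0,0,0,0,0]]]' | head -1
python3 -c "
from h import *
rel()"
python3 -m crank '[[[-1,0,0,0,0,0,0],[-1,0,0,0,0,0,0],[-1,0,0,0,0,0,0],[-1,0,0,0,0,0,0],[-1,0,0,0,0,0,0],[-1,0,0,0,0,0,0],[-1,0,0,0,0,0,0],[-1,0,0,0,0,0,0],[-1,0,0,0,0,0,0],[-1,0,0,0,0,0,0]]]'
python3 - <<'E'
from h import *
rel();t=np.radians(36.1)
w=snap('wrist',11);c=snap('scene',11);d=snap('side',11);rel()
# did the panel's top edge move? compare wrist brightness profile near its predicted top edge
X=RR@[np.cos(t),0,np.sin(t)];Z=RR@[-np.sin(t),0,np.cos(t)];Y=RR@[0,1.,0];O=rest2w([-.037,-.0009,.01])+.06*X
g=cv2.cvtColor(w['pixels'],cv2.COLOR_RGB2GRAY).astype(int)
for y in (-.02,.02):
    p=proj(w,O+.06*X+y*Y+.008*Z);u,v=p.round().astype(int);print('top edge',p.round(1),v,g[v-5:v+6,u])
for s in (1,-1):
    p=proj(w,O+.045*X+s*.028*Y+.008*Z);u,v=p.round().astype(int);print('side edge',p.round(1),u,g[v,u-5:u+6])
E
```

```text
t: 21.1
tip-spot in tool axes mm [0.14 0.1  4.82] rot deg [ 0.01 -0.   -0.04] F tool [-0.4   0.38 -1.14]
t: 21.93
eef_pos: [0.57, -0.0152, 0.1408]
ee_rot: [[-0.793, -0.191, -0.578], [-0.154, 0.982, -0.113], [0.589, -0.0, -0.808]]
force: [1.3, 0.9, -0.1]
finger_gap: 0.273
grip_force: 59.2
tip-spot in tool axes mm [0.17 0.09 4.86] rot deg [ 0.01 -0.01 -0.04] F tool [-1.23  0.61 -0.83]
tip-spot in tool axes mm [0.15 0.09 4.86] rot deg [ 0.01 -0.01 -0.04] F tool [-0.32  1.17 -0.52]
top edge [311.2 159.5] 160 [ 53  47  53  82 111 139 138 138 138 139 138]
top edge [253.5 159.6] 160 [102 103 103 115 132 170 164 165 164 165 165]
side edge [242.7 180.7] 243 [101 100 103 100 113 160 163 162 163 163 163]
side edge [322.1 180.7] 322 [140 140 138 138  99  52  52  51  49  51  51]
```

Run:
```python
from h import *
R=down(RY,np.radians(36.1));f=[]
for i in range(20):
    imaging.read_camera('side');f.append(R.T@env.sense()['force'])
f=np.array(f);print(f.mean(0),f.std(0)/20**.5);rel()
```

```text
[-0.94355271  0.01864515 -1.39914273] [0.09873385 0.12087917 0.11631773]
tip-spot in tool axes mm [0.17 0.09 4.86] rot deg [ 0.01 -0.01 -0.04] F tool [-1.34  0.94 -2.24]
```

```bash
python3 -c "
from bench import env
print(env.finish_job(),env.sense()['t'])"
```

```text
the job is handed in; nothing more can be done
the job is handed in; nothing more can be done
```

I handed the job in at about 23 s: the panel leans on the rest, released, and the gauge tip is held in the ring, square to the face by the arm's measured pose, pressed in about 4.8 mm (about 2.35 N). No verdict came back, and I viewed 11 pictures, one over the limit of 10.

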